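# Seat a brass blank in the nest of a drilling jig and swing the drill guide over it

### The job

With a fingertip, push the loose brass blank that lies on the deck of the drilling jig across to the round nest until it drops in and lies flat on the bottom; then push the jig's guide arm round over it until the arm rests against its stop pin, ready for drilling. Push gently, do not grip the blank or the arm or pick the blank up, and leave the things round the jig where they lie.

Things in the scene. Friction and masses are not known exactly. Their poses are not given: they have to be found in the camera images.
- jig: drilling jig for round tags, standing firmly fixed on the worktop: a flat grey steel plate 160 x 110 mm, 16 mm high, origin at the centre of its underside, its +x along the 160 mm side, z up. Its bare top face (the deck) is 16 mm above the worktop. The round nest is sunk in the half towards +x; the other half (-x) is free deck on which the blank is laid. A stop pin (8.4 mm thick, standing 16 mm above the deck) is at x +39, y -36 mm.
- nest (a point): centre of the nest's mouth, at deck level, at x +35, y 0 mm on the jig; axes as the jig's. The nest is a round flat-bottomed recess of 47 mm diameter, 5.5 mm deep, with a 1 mm chamfer, so that a seated blank stands 1.5 mm above the deck. A blank pushed not quite far enough hangs tilted with its rear edge on the rim, and drops when pushed a few mm further the same way.
- blank_center (a point): centre (half-way up) of the loose blank, a plain brass disc of 44 mm diameter, 7 mm thick, about 0.09 kg; it starts lying flat on the deck, 50 to 85 mm from the nest's centre (its centre 3.5 mm above the deck; 2 mm below deck level when seated).
- guide (a joint): angle of the guide arm about its upright pivot: 0 when the arm rests against the stop pin with its drill bush over the blank's edge zone; it grows as the arm swings open, anticlockwise seen from above, to 1.75 rad. It starts open. It turns with a light friction (about 1.5 N at the finger post) and stays where it is left.
- pivot (a point): axis of the guide arm's pivot at deck level, at x +50, y +45 mm on the jig; axes as the jig's. The arm is a dark steel bar 12.5 mm wide (20 mm round the pivot and the bush), its underside 4 mm and its top 12 mm above the deck; seen from the pivot it points along the jig's -y at joint 0 and along +x at joint 1.57. Pivot screw and bush rise to 20 mm above the deck. At joint 0 the arm lies across the nest and bars the way of a blank that is not yet in it.
- post (a point): centre of the upright finger post (steel, round, 12 mm diameter at its head, slimmer waist below) at the free end of the guide arm, 82 mm from the pivot; this point is 25 mm above the deck. The post stands from 12 to 38 mm above the deck, the head from 24 to 38 mm, and is there to be pushed sideways.
- drilled_tag: finished brass tag of the blank's size with a small hole near its edge, lying on the worktop; bystander, origin at the centre of its underside
- handpiece: grey drill handpiece 166 mm long, 22 mm thick, lying on the worktop, long axis y; bystander, origin under its middle
- pencil: red pencil stub 107 mm long, 7 mm thick, lying on the worktop, long axis y; bystander, origin under its middle

How it is judged:
By the outcome, as a careful person would: the job done as asked, in the order asked, and still so for the second after the job is handed in, with the robot touching nothing.
It also fails if it takes over 45 s, if anything falls off the work surface, if the arm or the gripper's body presses on something with over 40 N, if the wrist force passes 120 N, or if a joint passes its speed limit or range.

### The arm

A 6-joint arm with a two-finger parallel gripper is mounted at the origin on a cart in front of the work surface, level with it; the furniture and walls round the work are solid. World frame = base frame: x ahead of the robot, y to its left, z up, the work surface at z = 0. Lengths are in m, angles in rad, forces in N, time in s.
With the tool pointing down it reaches from about 0.25 to 0.725 m from the base axis. Payload 4 kg.
Tool frame: the origin (TCP) lies where the fingers leave the gripper's body, on its centre line; the fingertips stand 73 mm ahead of it and the grasp point (between the pads) lies 54 mm ahead of it (bot.tips_ahead is the z of the fingertips in the tool frame, in m); z points along the fingers, y is the direction in which the jaws open and shut (so a half turn about z gives the same grasp; the last joint's range is limited). The gripper opens to 85 mm and grips with 20 to 120 N. Pads are 22 mm wide; open, the fingers measure 114 mm over their backs; the gripper's body (76 mm by 85 mm) begins 54 mm behind the grasp point. The pads swing forward as they close: fully open they stand 13 mm farther back than shut.
Start: joints at [1.249, 0.241, 0.005, 1.335, 0, 1.571], TCP at [0.158, 0.474, 0.304] pointing down, gripper open.
Joint ranges: [-2.72, 2.72], [-1.05, 1.87], [-1.09, 1.28], [-1.99, 2.15], [-1.42, 1.44], [-3.14, 3.14]. Speed limits (rad/s): [2.79, 2.79, 3.14, 3.14, 3.14, 3.14].

### API

Orientations are given as a unit quaternion [x, y, z, w].
In Python, from workcell import readout, camera, get_calibration, order, bot gives the robot as it stands.
- The arm moves only by the tool send_rows, never from a script. Its argument "moves" is a list of rows, each a list of 3 entries, a list of its own where there are three numbers: the shift along the tool's x, y, z in mm, then the turn, a rotation vector about the tool's x, y, z in rad, then the finger opening in mm, from 0 to 85.4. In form: [[[dx, dy, dz], [ax, ay, az], grip], ...]. A call has 1 to 12 rows; each row is the pose to reach, as a shift and turn from the pose measured when the call began, along the tool's axes at that moment; what a row does not reach only later rows make up. A row lasts 1/12 s, in which the tool goes at most 41.7 mm and 7.16 degrees, less where a joint would pass 70% of its speed; a pose out of reach is approached as far as the arm can. A call with a gripper value outside its range is refused whole. The fingers move at their own pace and stop on an object; the grip force is fixed at half the most. Time passes only in rows, so rows that repeat a pose let the fingers close. It gives the time, the measured TCP pose, the force and the opening at its end, in the units of the state.
- readout.get_obs(): the state, without advancing time (a new reading comes with each control period).
- camera(name): name is "side" or "top" or "wrist"; returns the picture (420x560x3 uint8, red, green, blue); there is no depth.
- get_calibration(name): a dict with "fx", "fy", "cx", "cy" (pixels), "R" (3x3) and "t" (3): a world point X has camera coordinates R X + t. Camera axes: x right, y down, z forward; pixel columns grow to the right and rows downward; lengths in m; the calibration is good to about 2 mm. The wrist camera is an equidistant fisheye: a pixel r from the principal point sees the ray r / f radians off the axis. A picture is of the moment at which its call begins: read the wrist's pose just before it. get_calibration takes no time and is no camera call; for the wrist camera it gives the pose at the moment of the call.
- order.job_done(): hands the job in, once; it reports no verdict.
The state is a dict: "clock": time; "joint_pos": joint angles; "joint_vel": joint speeds; "tau": joint torques, N m; "eef_pos": TCP position; "tool_rot": TCP orientation; "ft_force": force on the tool from outside, world axes, zero at the start; "ft_torque": the same for the moment, N m; "grip_width": finger opening in m.
Only numpy, scipy, OpenCV 4.12 (cv2) and the standard library are available. Lean on these libraries where they do the work, as an engineer would, in place of code of your own. Each camera call takes 0.05 s, during which the arm holds its last target. There are 200 camera calls.

## Working session

There is one attempt and no reset: what is moved stays moved. The work goes in short steps, Python scripts to look and compute and a tool call to move; the robot and the scene stay as the last step left them, time stands still between calls to the robot, and variables do not carry over. Pictures are saved under pics/ and viewed, about 8 in all and at most 12, crops included, and the job is handed in when it is done.

Besides the shell and the picture viewer there is one more tool, called after "Call:" as name(argument=value, ...) on one line, values as JSON. send_rows: Moves the arm, as the interface text tells. Its arguments: {"type":"object","properties":{"moves":{"type":"array","items":{"type":"array"}}},"required":["moves"]}

```bash
mkdir -p pics
python3 - <<'E'
from workcell import *
import cv2,numpy as np
o=readout.get_obs();print({k:np.round(v,3) for k,v in o.items()}, bot.tips_ahead)
for n in("top","side"):
    im=camera(n);cv2.imwrite(f"pics/{n}0.png",cv2.resize(im[:,:,::-1],(784,588),interpolation=cv2.INTER_CUBIC))
    c=get_calibration(n);print(n,c)
E
```

```text
{'clock': np.float64(0.0), 'joint_pos': array([1.249, 0.241, 0.004, 1.335, 0.   , 1.571]), 'joint_vel': array([ 0.001,  0.001, -0.002,  0.001,  0.001, -0.   ]), 'tau': array([-2.0000e-03, -3.7233e+01,  2.5240e+01,  1.7000e-02, -0.0000e+00,
        0.0000e+00]), 'eef_pos': array([0.158, 0.474, 0.303]), 'tool_rot': array([ 0.16 ,  0.987, -0.001, -0.   ]), 'ft_force': array([-0.03 ,  0.214,  0.056]), 'ft_torque': array([ 0.042, -0.021, -0.005]), 'grip_width': np.float64(0.085)} 0.0726
top {'fx': 483.2076257881641, 'fy': 483.2076257881641, 'cx': 278.8452808794147, 'cy': 212.83580221879023, 'R': array([[-0.00695429, -0.99966964, -0.02474365],
       [-0.9959746 ,  0.00913568, -0.08916912],
       [ 0.08936571,  0.02402393, -0.9957091 ]]), 't': array([-0.12824983,  0.50589757,  0.85511087])}
side {'fx': 415.37813848405847, 'fy': 415.37813848405847, 'cx': 290.1599105658874, 'cy': 206.90868624946035, 'R': array([[-0.97849782, -0.20625155, -0.00152087],
       [-0.13234028,  0.63346985, -0.76236605],
       [ 0.1582026 , -0.74577225, -0.64714426]]), 't': array([0.45456687, 0.20220193, 0.70334133])}
```

View pics/top0.png

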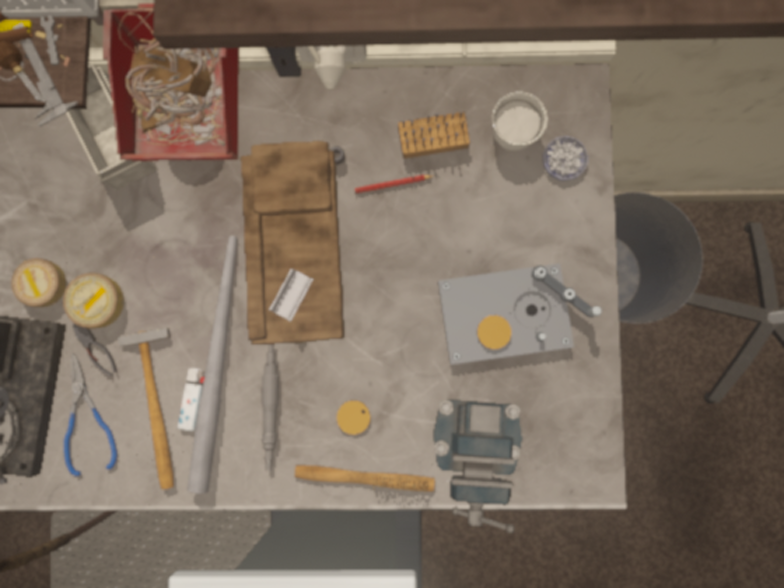

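View pics/side0.png

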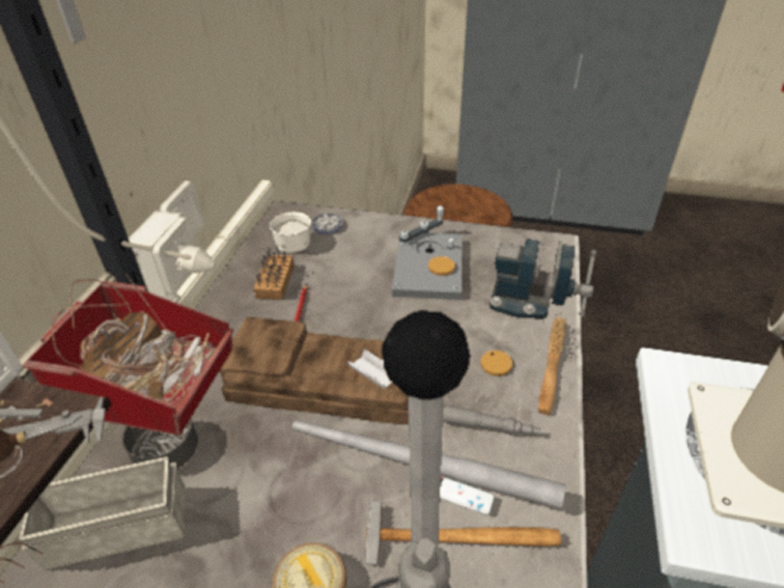

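The top view shows the jig at about (505,315), the blank at (494,333), the nest at (531,310), the pivot at (540,272), the post at (597,311) and the pin at (542,336). The vice is below the jig and the bin is off the edge. I'll enlarge it.

Run:
```python
from workcell import *
import cv2,numpy as np
im=camera("top")[180:275,305:440]
cv2.imwrite("pics/crop.png",cv2.resize(im[:,:,::-1],None,fx=5.9,fy=5.9,interpolation=cv2.INTER_CUBIC))
```

```text
(no output)
```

View pics/crop.png

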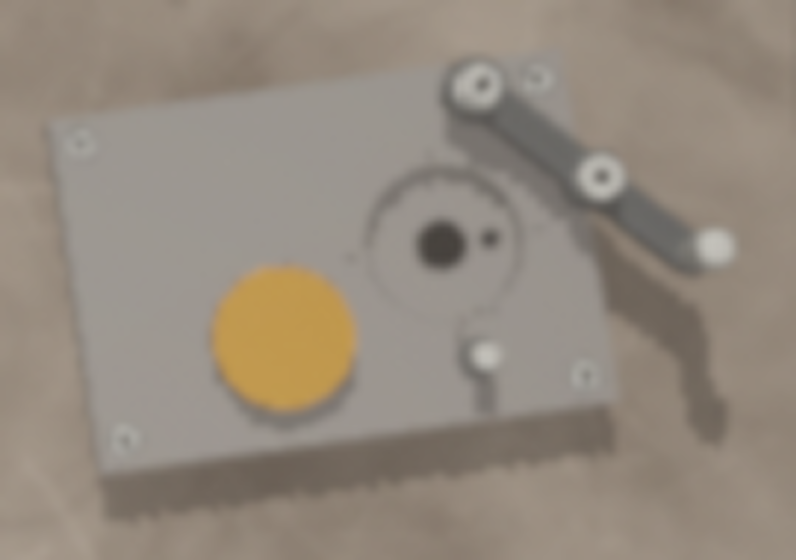

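The crop shows the deck corners at (50,125), (562,50), (617,400) and (105,472). The blank is at (285,338), the nest at (444,243), the pivot at (480,84), the post top at (716,247) and the pin top at (486,356).

```bash
cat > h.py <<'E'
from workcell import *
import cv2,numpy as np
from scipy.optimize import least_squares
from scipy.spatial.transform import Rotation as Ro
def unproj(n,u,v,z):
    c=get_calibration(n);d=c["R"].T@np.array([(u-c["cx"])/c["fx"],(v-c["cy"])/c["fy"],1]);o=-c["R"].T@c["t"]
    return (o+d*(z-o[2])/d[2])[:2]
def w2j(p,j):
    c,s=np.cos(j[2]),np.sin(j[2]);return np.array([[c,s],[-s,c]])@(np.array(p)[:2]-j[:2])
def j2w(p,j):
    c,s=np.cos(j[2]),np.sin(j[2]);return np.array([[c,-s],[s,c]])@np.array(p)+j[:2]
E
python3 - <<'E'
from h import *
cr=lambda a,b,z:unproj("top",305+(a+.5)/5.9-.5,180+(b+.5)/5.9-.5,z)
P=[((50,125),(-80,55),16),((562,50),(80,55),16),((617,400),(80,-55),16),((105,472),(-80,-55),16),((444,243),(35,0),16),((479,84),(50,45),36),((486,356),(39,-36),32)]
W=np.array([cr(*p[0],p[2]/1e3) for p in P]);J=np.array([p[1] for p in P])/1e3
r=least_squares(lambda q:np.concatenate([j2w(b,q)-a for a,b in zip(W,J)]),[.45,-.2,-1.5])
print("jig",r.x);print(np.round(r.fun.reshape(-1,2)*1e3,1))
q=r.x;np.save("jig.npy",q)
b=cr(285,338,.023);print("blank",b,w2j(b,q)*1e3)
p=cr(716,247,.054);pj=w2j(p,q)*1e3-[50,45];print("post",p,pj,np.hypot(*pj),np.arctan2(pj[0],-pj[1]))
print("nest",j2w((.035,0),q))
E
```

```text
jig [ 0.484157   -0.2806655  -1.43475728]
[[ 1.   0.8]
 [ 0.9  0.4]
 [-0.2 -1. ]
 [-1.1  1.3]
 [-0.3 -0.2]
 [-0.2 -1. ]
 [-0.1 -0.4]]
blank [ 0.46015134 -0.26495643] [-18.81956858 -21.65340723]
post [ 0.48460393 -0.38737462] [ 55.78384884 -59.02906677] 81.21741510130032 0.7571404181666497
nest [ 0.48890369 -0.31534213]
```

Run:
```python
from h import *
for n in("side","top","wrist"):
    c=get_calibration(n);print(n,-c["R"].T@c["t"])
for z in(.1,.2,.3,.4,.5):print(z,unproj("side",303,252,z),unproj("side",303,395,z))
c=get_calibration("wrist");print(c["R"],c["fx"])
im=camera("wrist");cv2.imwrite("pics/w0.png",im[:,:,::-1])
o=readout.get_obs();R=Ro.from_quat(o["tool_rot"]).as_matrix();print(R)
q=np.load("jig.npy");b=j2w((-.0188,-.0217),q);n=j2w((.035,0),q);d=n-b;d/=np.linalg.norm(d);print("dir",d,np.degrees(np.arctan2(d[1],d[0])))
s=b-d*(.022+.011+.008);print("start",s, "tool shift mm",R.T@(np.array([*s,.303])-o["eef_pos"])*1e3)
```

```text
side [0.36028172 0.49019874 0.61000653]
top [ 0.42655165 -0.1533723   0.89337875]
wrist [0.08485762 0.49772995 0.37202395]
0.1 [0.4396451  0.01272879] [0.39524258 0.25107649]
0.2 [0.42408385 0.10634915] [0.38838759 0.29796261]
0.3 [0.4085226  0.19996951] [0.38153261 0.34484872]
0.4 [0.39296136 0.29358987] [0.37467763 0.39173484]
0.5 [0.37740011 0.38721023] [0.36782265 0.43862095]
[[ 0.31639197  0.9486254  -0.00244395]
 [ 0.90495245 -0.30105114  0.30071461]
 [ 0.28452977 -0.09735535 -0.95371104]] 325.19226210127806
[[-9.48665562e-01  3.16280696e-01 -4.15224848e-04]
 [ 3.16280969e-01  9.48664701e-01 -1.27786241e-03]
 [-1.02540577e-05 -1.34359178e-03 -9.99999097e-01]]
dir [ 0.49638222 -0.86810408] -60.2390632355686
start [ 0.43975616 -0.22938987] tool shift mm [-489.74093387 -578.24897982    1.10109409]
```

View pics/w0.png

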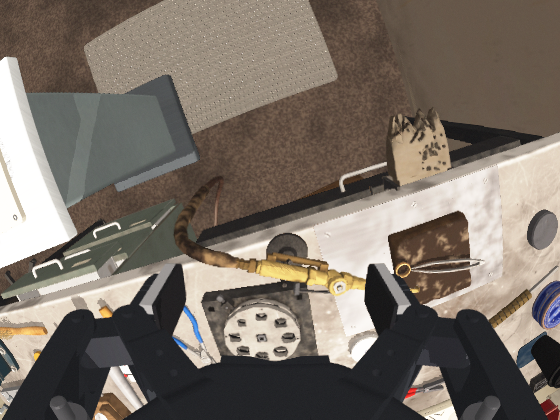

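The wrist camera sits on the tool's +x side, so I'll push along tool +x to keep the blank in view. First leg: go round inside the black ball lever.

Call:
send_rows(moves=[[[-18,-33,0],[0,0,-0.12],0],[[-36,-66,0],[0,0,-0.24],0],[[-54,-99,0],[0,0,-0.36],0],[[-71,-132,0],[0,0,-0.48],0],[[-88,-165,0],[0,0,-0.6],0],[[-111,-191,0],[0,0,-0.72],0]])

```text
clock: 0.7
eef_pos: [0.2003, 0.2593, 0.3033]
tool_rot: [-0.193, 0.981, -0.001, -0.001]
ft_force: [-0.2, 0.1, 0.0]
grip_width: 0.0123
```

```bash
cat >> h.py <<'E'
def st():
    o=readout.get_obs();R=Ro.from_quat(o["tool_rot"]).as_matrix()
    print("t",round(float(o["clock"]),2),"j",np.round(o["joint_pos"],2),"p",np.round(o["eef_pos"],4),"xang",round(np.degrees(np.arctan2(R[1,0],R[0,0])),1),"zax",np.round(R[:,2],3),"F",np.round(o["ft_force"],1),"g",o["grip_width"])
    return o,R
def shift(p):
    o=readout.get_obs();R=Ro.from_quat(o["tool_rot"]).as_matrix();return np.round(R.T@(np.array(p)-o["eef_pos"])*1e3,1)
E
python3 -c "
from h import *
st();print(shift([.27,.10,.303]),shift([.43,-.21,.28]))"
```

```text
t 0.7 j [ 0.91 -0.1  -0.37  1.31 -0.    0.52] p [0.2003 0.2593 0.3033] xang -157.7 zax [-0.001 -0.002 -1.   ] F [-0.2  0.1  0. ] g 0.012322330016830271
[  -4.1 -173.9    0.6] [ -34.7 -521.4   24.2]
```

Call:
send_rows(moves=[[[-1,-38,0],[0,0,-0.12],0],[[-2,-76,0],[0,0,-0.24],0],[[-3,-114,0],[0,0,-0.36],0],[[-4,-152,0],[0,0,-0.48],0],[[-6,-190,0],[0,0,-0.6],0],[[-10,-228,0],[0,0,-0.72],0],[[-13,-266,0],[0,0,-0.84],0],[[-16,-304,0],[0,0,-0.96],0],[[-20,-342,0],[0,0,-1.08],0],[[-24,-380,0],[0,0,-1.2],0],[[-27,-418,0],[0,0,-1.32],0],[[-30,-450,0],[0,0,-1.44],0]])

```text
clock: 1.7
eef_pos: [0.36, -0.0686, 0.3041]
tool_rot: [-0.677, 0.736, -0.001, -0.001]
ft_force: [0.9, 0.2, 0.6]
grip_width: -0.0
```

```bash
python3 -c "
from h import *
st();print(shift([.4398,-.2294,.15]))"
```

```text
t 1.7 j [-0.19 -0.03 -0.3   1.3  -0.   -1.67] p [ 0.36   -0.0686  0.3041] xang -94.8 zax [-0.001 -0.002 -1.   ] F [0.9 0.2 0.6] g -4.140555592680216e-05
[153.2 -93.  154.4]
```

Call:
send_rows(moves=[[[30,-18,10],[0,0,-0.12],0],[[60,-36,25],[0,0,-0.24],0],[[90,-54,50],[0,0,-0.36],0],[[120,-72,85],[0,0,-0.48],0],[[153,-93,120],[0,0,-0.604],0],[[153,-93,154],[0,0,-0.604],0],[[153,-93,154],[0,0,-0.604],0]])

```text
clock: 2.28
eef_pos: [0.438, -0.2302, 0.1449]
tool_rot: [0.865, -0.502, -0.004, 0.002]
ft_force: [-1.9, 1.8, -0.3]
grip_width: 0.0001
```

```bash
cat >> h.py <<'E'
def wun(u,v,z):
    c=get_calibration("wrist");a=np.array([u-c["cx"],v-c["cy"]]);r=np.linalg.norm(a);th=r/c["fx"]
    d=c["R"].T@np.array([*(a/r*np.sin(th)),np.cos(th)]);o=-c["R"].T@c["t"];return (o+d*(z-o[2])/d[2])[:2]
def wpr(X):
    c=get_calibration("wrist");p=c["R"]@np.array(X)+c["t"];s=np.hypot(p[0],p[1]);th=np.arctan2(s,p[2])
    return np.array([c["cx"],c["cy"]])+c["fx"]*th*p[:2]/s
E
python3 -c "
from h import *
o,R=st();print(shift([.4398,-.2294,.0911]))
im=camera('wrist');cv2.imwrite('pics/w1.png',cv2.resize(im[:,:,::-1],(784,588)))
q=np.load('jig.npy')
print([np.round(wpr([*j2w(p,q),z])*1.4) for p,z in[((-.0188,-.0217),.023),((.035,0),.016),((.039,-.036),.032),((.1058,-.014),.054)]])
print('tip',wpr(o['eef_pos']+R@[0.011,0,.0726])*1.4)"
```

```text
t 2.28 j [-0.48  0.37 -0.26  0.95 -0.   -2.57] p [ 0.438  -0.2302  0.1449] xang -60.3 zax [-0.008  0.001 -1.   ] F [-1.9  1.8 -0.3] g 0.0001218143190901943
[ 0.5 -2.3 53.8]
[array([376., 232.]), array([375.,  96.]), array([464., 118.]), array([484., -65.])]
tip [381.72366813 347.10443243]
```

View pics/w1.png

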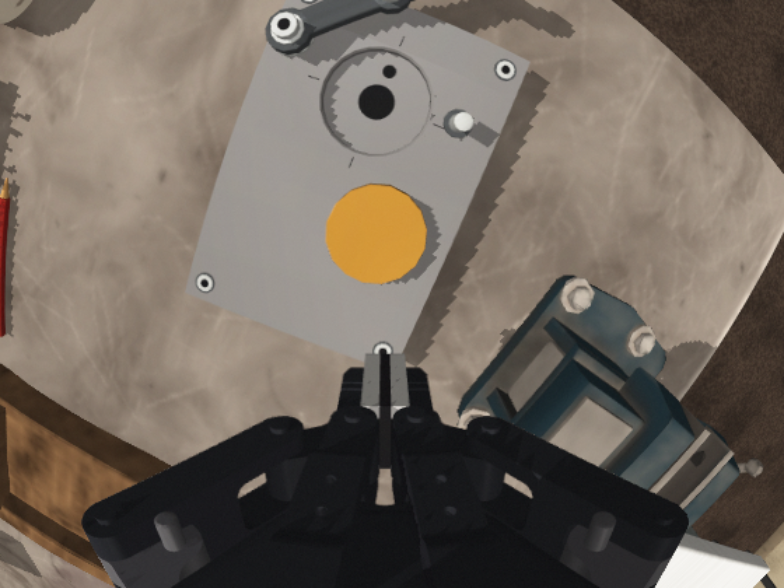

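The wrist view confirms the pose: the blank is at (376,233), where (376,232) was predicted, and the nest is at (376,101). The vice is on the right, so I'll check its clearance to the gripper body in tool axes.

```bash
python3 -c "
from h import *
o,R=st()
for z in(0.04,.07,.10):
  for p in((465,410),(570,278),(570,360),(630,372)):
    a=wun(p[0]/1.4,p[1]/1.4,z);print(z,p,np.round(a,3),np.round(R.T@(np.array([*a,z])-o['eef_pos'])*1e3))
b=wun(376/1.4,233/1.4,.023);n=wun(376/1.4,101/1.4,.016);print('blank',b,'nest',n)
for a in(b,n):print(R.T@(np.array([*a,.02])-o['eef_pos'])*1e3)
for z in (.03,.08):print('top vice edge',z,unproj('top',450/1.4,402/1.4,z),unproj('top',505/1.4,405/1.4,z))
"
```

```text
t 2.33 j [-0.48  0.36 -0.27  0.95 -0.   -2.57] p [ 0.4373 -0.2292  0.1451] xang -60.3 zax [-0.01   0.002 -1.   ] F [ 0.3 -0.3  0. ] g 0.00021250167923713353
0.04 (465, 410) [ 0.387 -0.217] [-35.  37. 106.]
0.04 (570, 278) [ 0.382 -0.292] [ 28.  79. 105.]
0.04 (570, 360) [ 0.357 -0.262] [-11.  85. 106.]
0.04 (630, 372) [ 0.323 -0.271] [-19. 119. 106.]
0.07 (465, 410) [ 0.402 -0.231] [-15.  31.  75.]
0.07 (570, 278) [ 0.398 -0.293] [36. 65. 75.]
0.07 (570, 360) [ 0.378 -0.268] [ 4. 70. 76.]
0.07 (630, 372) [ 0.35  -0.276] [-2. 99. 76.]
0.1 (465, 410) [ 0.417 -0.245] [ 4. 25. 45.]
0.1 (570, 278) [ 0.414 -0.294] [45. 52. 45.]
0.1 (570, 360) [ 0.398 -0.274] [20. 56. 45.]
0.1 (630, 372) [ 0.376 -0.28 ] [14. 78. 46.]
blank [ 0.45979065 -0.26467481] nest [ 0.48768692 -0.31370609]
[ 42.79406339  -2.91984314 124.74908042]
[ 99.20437515  -2.85762649 124.37244279]
top vice edge 0.03 [ 0.3715819  -0.20685829] [ 0.3674703  -0.27589854]
top vice edge 0.08 [ 0.37476531 -0.20376081] [ 0.37089182 -0.2688028 ]
```

```bash
python3 -c "
from h import *
for z in(0.02,.04,.06,.08,.1):print(z,'plate',unproj('top',485/1.4,418/1.4,z),wun(588/1.4,430/1.4,z),'bolt',unproj('top',513/1.4,410/1.4,z),wun(578/1.4,295/1.4,z))
"
```

```text
0.02 plate [ 0.35055162 -0.25161561] [ 0.30402624 -0.22836501] bolt [ 0.3604368  -0.28731611] [ 0.36183964 -0.28707118]
0.04 plate [ 0.35229199 -0.24936588] [ 0.32175683 -0.23541743] bolt [ 0.36195081 -0.28424886] [ 0.37359015 -0.28805117]
0.06 plate [ 0.35403236 -0.24711615] [ 0.33948741 -0.24246984] bolt [ 0.36346481 -0.2811816 ] [ 0.38534066 -0.28903116]
0.08 plate [ 0.35577273 -0.24486642] [ 0.357218   -0.24952226] bolt [ 0.36497881 -0.27811434] [ 0.39709117 -0.29001116]
0.1 plate [ 0.35751309 -0.24261669] [ 0.37494858 -0.25657467] bolt [ 0.36649281 -0.27504709] [ 0.40884168 -0.29099115]
```

Call:
send_rows(moves=[[[0,-3,20],[0,0,0],0],[[0,-3,40],[0,0,0],0],[[0,-3,46],[0,0,0],0],[[0,-3,46],[0,0,0],0]])

```text
clock: 2.67
eef_pos: [0.4385, -0.2265, 0.0987]
tool_rot: [0.865, -0.502, -0.006, 0.002]
ft_force: [0.2, -0.1, -0.5]
grip_width: -0.0005
```

```bash
cat >> h.py <<'E'
def tool(p):
    o=readout.get_obs();R=Ro.from_quat(o["tool_rot"]).as_matrix();return np.round(R.T@(np.array(p)-o["eef_pos"])*1e3,1)
E
python3 -c "
from h import *
o,R=st();print('tip z',(o['eef_pos']+R@[0,0,.0726])[2],Ro.from_matrix(R).as_quat())
print(R)
for a in([.4598,-.2647,.0195],[.4877,-.3137,.016]):print(tool(a))"
```

```text
t 2.67 j [-0.48  0.43 -0.32  0.84 -0.   -2.57] p [ 0.4385 -0.2265  0.0987] xang -60.3 zax [-0.012  0.004 -1.   ] F [ 0.2 -0.1 -0.5] g -0.00047527691027758747
tip z 0.026145715942556616 [ 0.86488471 -0.50193069 -0.00614429  0.00150669]
[[ 0.49605566 -0.86820584 -0.01214072]
 [-0.86824287 -0.49612662  0.00356179]
 [-0.0091157   0.00877425 -0.99991996]]
[44.4 -0.2 78.8]
[100.8  -0.2  81.8]
```

Call:
send_rows(moves=[[[0,0,4],[0.009,0.009,0],0],[[0,0,7.5],[0.009,0.009,0],0],[[0,0,7.5],[0.009,0.009,0],0]])

```text
clock: 2.92
eef_pos: [0.4389, -0.2264, 0.0925]
tool_rot: [0.865, -0.502, 0.001, -0.0]
ft_force: [0.2, -0.6, 0.4]
grip_width: 0.0001
```

```bash
python3 -c "
from h import *
o,R=st();print('tip z',(o['eef_pos']+R@[0,0,.0726])[2]);print(R[2])
for a in([.4598,-.2647,.0195],[.4877,-.3137,.016]):print(tool(a))"
```

```text
t 2.92 j [-0.48  0.43 -0.33  0.81  0.   -2.57] p [ 0.4389 -0.2264  0.0925] xang -60.2 zax [ 0.002 -0.001 -1.   ] F [ 0.2 -0.6  0.4] g 0.00014912827633046028
tip z 0.019920947152841248
[ 0.00120248 -0.00106337 -0.99999871]
[43.6  0.9 73.1]
[99.9  1.1 76.6]
```

Call:
send_rows(moves=[[[4,1,1],[0,0,0],0],[[8,1,1],[0,0,0],0],[[11,1,1],[0,0,0],0],[[14,1,1],[0,0,0],0],[[17,1,1],[0,0,0],0],[[20,1,1],[0,0,0],0],[[23,1,1],[0,0,0],0],[[26,1,1],[0,0,0],0],[[29,1,1],[0,0,0],0],[[32,1,1],[0,0,0],0],[[32,1,1],[0,0,0],0]])

```text
clock: 3.83
eef_pos: [0.4544, -0.2553, 0.0916]
tool_rot: [0.865, -0.502, 0.001, -0.0]
ft_force: [0.2, 0.7, 0.4]
grip_width: -0.0002
```

```bash
cat >> h.py <<'E'
def blob(im,z=.023):
    h=cv2.cvtColor(im,cv2.COLOR_RGB2HSV);m=cv2.inRange(h,(12,130,90),(28,255,255))
    c=max(cv2.findContours(m,cv2.RETR_EXTERNAL,cv2.CHAIN_APPROX_NONE)[0],key=cv2.contourArea)
    pts=np.array([wun(*p[0],z) for p in c]);(cx,cy),r=cv2.minEnclosingCircle((pts*1e3).astype(np.float32))
    return np.array([cx,cy])/1e3,r
E
python3 -c "
from h import *
o,R=st();print('tip z',(o['eef_pos']+R@[0,0,.0726])[2])
im=camera('wrist');cv2.imwrite('pics/w2.png',cv2.resize(im[:,:,::-1],(784,588)))
b,r=blob(im);print('blank',b,r,tool([*b,.023]),'nest',tool([.4877,-.3137,.016]),tool([.4889,-.3153,.016]),wpr([.4877,-.3137,.016])*1.4)"
```

```text
t 3.83 j [-0.51  0.47 -0.26  0.83 -0.   -2.6 ] p [ 0.4544 -0.2553  0.0916] xang -60.3 zax [ 0.002 -0.001 -1.   ] F [0.2 0.7 0.4] g -0.00021858795487916303
tip z 0.018962039884565726
blank [ 0.47164008 -0.28489902] 21.8706111907959 [34.3 -0.3 68.6] nest [67.3  0.1 75.7] [69.3 -0.2 75.7] [382.34300903 182.52759983]
```

View pics/w2.png

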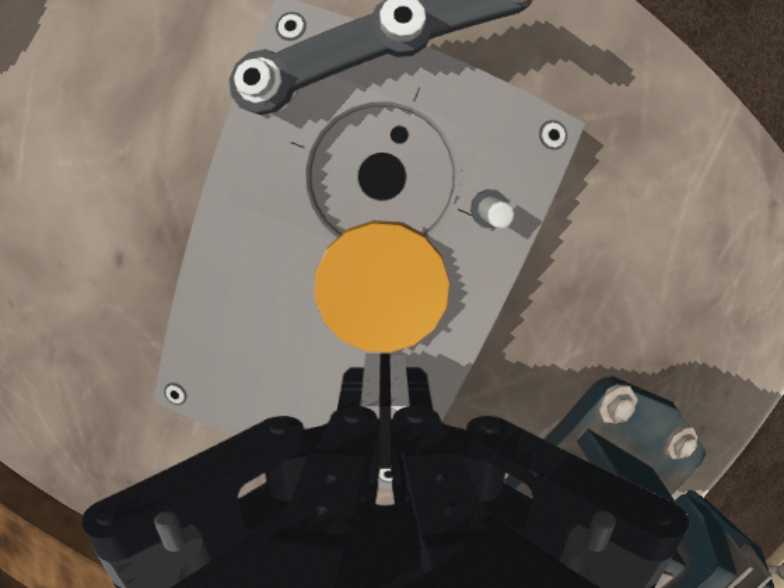

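The blank at (382,287) is lined up with the nest at (381,176), so I'll carry on straight.

Call:
send_rows(moves=[[[3,0,0],[0,0,0],0],[[6,0,0],[0,0,0],0],[[9,0,0],[0,0,0],0],[[12,0,0],[0,0,0],0],[[15,0,0],[0,0,0],0],[[18,0,0],[0,0,0],0],[[21,0,0],[0,0,0],0],[[24,0,0],[0,0,0],0],[[27,0,0],[0,0,0],0],[[29,0,0],[0,0,0],0],[[31,0,0],[0,0,0],0],[[31,0,0],[0,0,0],0]])

```text
clock: 4.88
eef_pos: [0.47, -0.2826, 0.0917]
tool_rot: [0.865, -0.502, 0.002, 0.0]
ft_force: [-0.0, 0.1, 0.0]
grip_width: 0.0003
```

```bash
python3 -c "
from h import *
o,R=st();print('tip z',(o['eef_pos']+R@[0,0,.0726])[2])
im=camera('wrist');cv2.imwrite('pics/w3.png',cv2.resize(im[:,:,::-1],(784,588)))
b,r=blob(im);print('blank',b,r,tool([*b,.023]),'nest',tool([.4877,-.3137,.016]),tool([.4889,-.3153,.016]))"
```

```text
t 4.88 j [-0.54  0.51 -0.19  0.87 -0.   -2.63] p [ 0.47   -0.2826  0.0917] xang -60.3 zax [ 0.003 -0.002 -1.   ] F [-0.   0.1  0. ] g 0.000326341750011575
tip z 0.01908585006951996
blank [ 0.48745734 -0.31179514] 22.121320724487305 [34.  -0.6 68.7] nest [35.8  0.1 75.7] [37.8 -0.2 75.8]
```

View pics/w3.png

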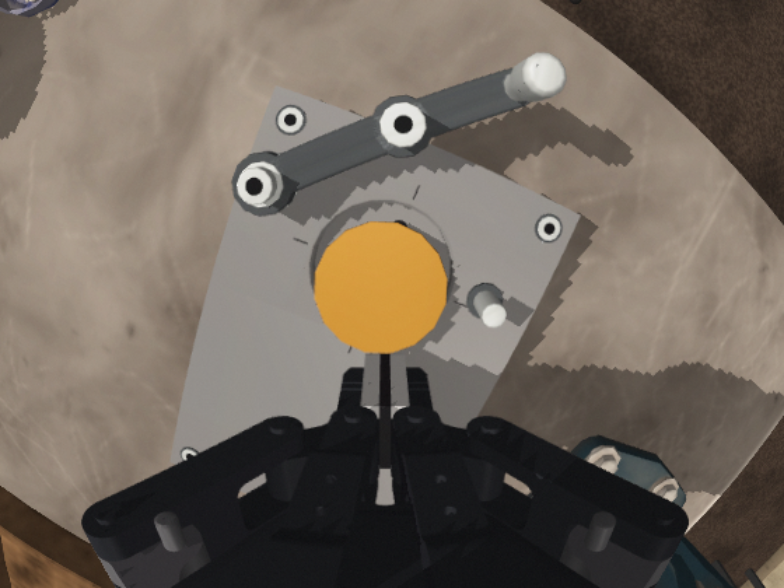

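The blank at (381,287) is about 4 mm short of the nest. I'll push gently a little further.

Call:
send_rows(moves=[[[1.5,0,0],[0,0,0],0],[[3,0,0],[0,0,0],0],[[4,0,0],[0,0,0],0],[[5,0,0],[0,0,0],0],[[5.5,0,0],[0,0,0],0],[[5.5,0,0],[0,0,0],0]])

```text
clock: 5.43
eef_pos: [0.4727, -0.2874, 0.0917]
tool_rot: [0.865, -0.502, 0.002, 0.0]
ft_force: [-0.2, -0.3, 0.2]
grip_width: -0.0001
```

```bash
python3 -c "
from h import *
o,R=st();print('tip z',(o['eef_pos']+R@[0,0,.0726])[2])
im=camera('wrist');cv2.imwrite('pics/w4.png',cv2.resize(im[:,:,::-1],(784,588)))
for z in(.023,.0175):
  b,r=blob(im,z);print('blank',b,r,tool([*b,z]),'nest',tool([.4877,-.3137,.016]),tool([.4889,-.3153,.016]))"
```

```text
t 5.43 j [-0.55  0.52 -0.17  0.87 -0.   -2.64] p [ 0.4727 -0.2874  0.0917] xang -60.3 zax [ 0.003 -0.002 -1.   ] F [-0.2 -0.3  0.2] g -8.321055161998978e-05
tip z 0.019131278987969
blank [ 0.48997946 -0.31635382] 21.200748443603516 [33.6 -0.5 68.8] nest [30.1  0.2 75.8] [32.1 -0.1 75.8]
blank [ 0.4891796  -0.31483624] 22.047367095947266 [31.8 -0.6 74.3] nest [30.1  0.2 75.8] [32.1 -0.1 75.8]
```

The blob radius and centre match a blank seated in the nest. I'll retract and verify from above.

Call:
send_rows(moves=[[[-3,0,0],[0,0,0],0],[[-8,0,0],[0,0,0],0],[[-10,0,-20],[0,0,0],0],[[-30,0,-50],[0,0,0],0],[[-30,0,-70],[0,0,0],0],[[-30,0,-70],[0,0,0],0]])

```text
clock: 5.98
eef_pos: [0.4592, -0.2613, 0.166]
tool_rot: [0.865, -0.502, 0.005, 0.0]
ft_force: [0.9, -0.0, 0.6]
grip_width: 0.0002
```

```bash
python3 -c "
from h import *
o,R=st()
im=camera('wrist')
for z in(.023,.0175):
  b,r=blob(im,z);print('blank',b,r)
q=np.load('jig.npy');print('nest uv',wpr([*j2w((.035,0),q),.016])*1.4,'post uv pred',wpr([.4846,-.3874,.054])*1.4)
u,v=wpr([*j2w((.035,0),q),.016]);u,v=int(u),max(int(v),80)
cv2.imwrite('pics/w5.png',cv2.resize(im[max(v-110,0):v+80,max(u-120,0):u+130,::-1],None,fx=3,fy=3,interpolation=cv2.INTER_CUBIC));print(u-120,v-110)
piv=np.array([.050,.045])
for th in(.757,.5,.25,0):
  p=j2w(piv+.082*np.array([np.sin(th),-np.cos(th)]),q);print(th,np.round(p,4),tool([*p,.0]))
"
```

```text
t 5.98 j [-0.52  0.39 -0.16  1.01 -0.   -2.61] p [ 0.4592 -0.2613  0.166 ] xang -60.2 zax [ 0.009 -0.005 -1.   ] F [ 0.9 -0.   0.6] g 0.00019148015810120666
blank [ 0.4885864  -0.31457697] 21.044960021972656
blank [ 0.4883974  -0.31422287] 21.594684600830078
nest uv [385.63278893 186.0506363 ] post uv pred [486.00360107  45.59489165]
155 22
0.757 [ 0.4841 -0.388 ] [121.3  41.6 164.9]
0.5 [ 0.4696 -0.3728] [100.9  46.7 164.8]
0.25 [ 0.4596 -0.355 ] [ 80.4  46.5 164.6]
0 [ 0.4543 -0.3352] [ 60.7  41.3 164.5]
```

View pics/w5.png

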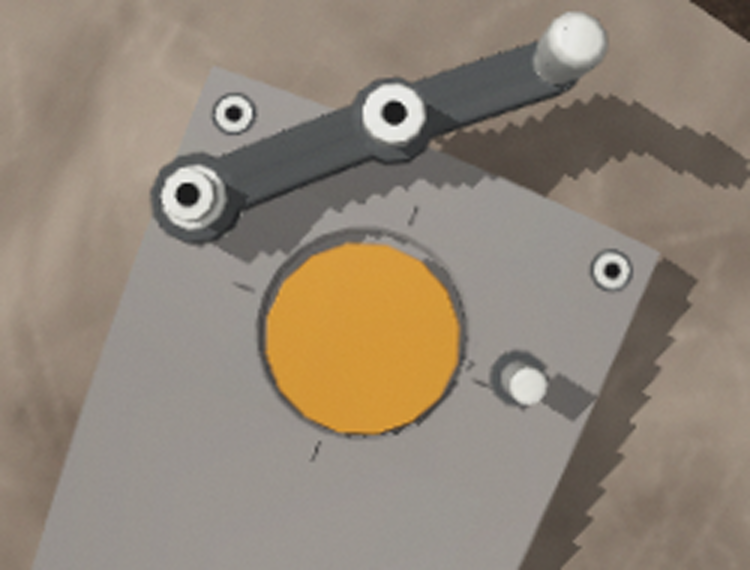

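The blank is seated and concentric in the nest, at crop (363,338), and the post head is at (577,40) as predicted. Now I'll go over and down to the far side of the post.

Call:
send_rows(moves=[[[38,11,0],[0,-0.009,0],0],[[76,22,0],[0,-0.009,0],0],[[114,33,0],[-0.005,-0.009,0],0],[[150,44,0],[-0.005,-0.009,0],0],[[150,44,25],[-0.005,-0.009,0],0],[[150,44,45],[-0.005,-0.009,0],0],[[150,44,52],[-0.005,-0.009,0],0],[[150,44,52],[-0.005,-0.009,0],0]])

```text
clock: 6.7
eef_pos: [0.4933, -0.412, 0.109]
tool_rot: [0.865, -0.502, -0.005, -0.001]
ft_force: [-0.1, 0.7, -0.4]
grip_width: -0.0001
```

```bash
python3 -c "
from h import *
o,R=st();print('tip z',(o['eef_pos']+R@[0,0,.0726])[2],R[2])
q=np.load('jig.npy')
piv=np.array([.050,.045])
for th in(.757,.5,.25,0):
  p=j2w(piv+.082*np.array([np.sin(th),-np.cos(th)]),q);print(th,tool([*p,.041]))
"
```

```text
t 6.7 j [-0.7   0.66  0.14  1.06 -0.   -2.79] p [ 0.4933 -0.412   0.109 ] xang -60.2 zax [-0.008  0.006 -1.   ] F [-0.1  0.7 -0.4] g -5.136854936158341e-05
tip z 0.03635895856769106 [-0.00900787  0.00363496 -0.99995282]
0.757 [-24.8  -4.1  68.2]
0.5 [-45.2   1.   68.4]
0.25 [-65.6   0.8  68.6]
0 [-85.4  -4.4  68.7]
```

Call:
send_rows(moves=[[[-4,-3,-1.5],[0,0,0],0],[[-8,-3,-1.5],[0,0,0],0],[[-12,-2,-1.5],[0,0,0],0],[[-17,-1,-1.5],[0,0,0],0],[[-22,0,-1.5],[0,0,0],0],[[-27,0,-1.5],[0,0,0],0],[[-32,0,-1.5],[0,0,0],0],[[-37,0,-1.5],[0,0,0],0],[[-42,0,-1.5],[0,0,0],0],[[-47,0,-1.5],[0,0,0],0],[[-52,-1,-1.5],[0,0,0],0],[[-57,-1,-1.5],[0,0,0],0]])

```text
clock: 7.7
eef_pos: [0.4661, -0.3613, 0.111]
tool_rot: [0.865, -0.502, -0.005, -0.001]
ft_force: [2.1, -1.3, -0.3]
grip_width: -0.0001
```

```bash
python3 -c "
from h import *
o,R=st();print('tip z',(o['eef_pos']+R@[0,0,.0726])[2])
q=np.load('jig.npy');piv=np.array([.050,.045])
for th in(.25,0):
  p=j2w(piv+.082*np.array([np.sin(th),-np.cos(th)]),q);print(th,tool([*p,.041]))
im=camera('side');u=[int(x) for x in (415/1.4,245/1.4)]
im=camera('top')[170:275,305:440]
cv2.imwrite('pics/t6.png',cv2.resize(im[:,:,::-1],None,fx=5,fy=5,interpolation=cv2.INTER_CUBIC))
"
```

```text
t 7.7 j [-0.66  0.57 -0.03  0.98  0.   -2.75] p [ 0.4661 -0.3613  0.111 ] xang -60.2 zax [-0.007  0.007 -1.   ] F [ 2.1 -1.3 -0.3] g -8.838717423315952e-05
tip z 0.03842008914976891
0.25 [-8.1  2.4 70.1]
0 [-27.9  -2.8  70.3]
```

View pics/t6.png

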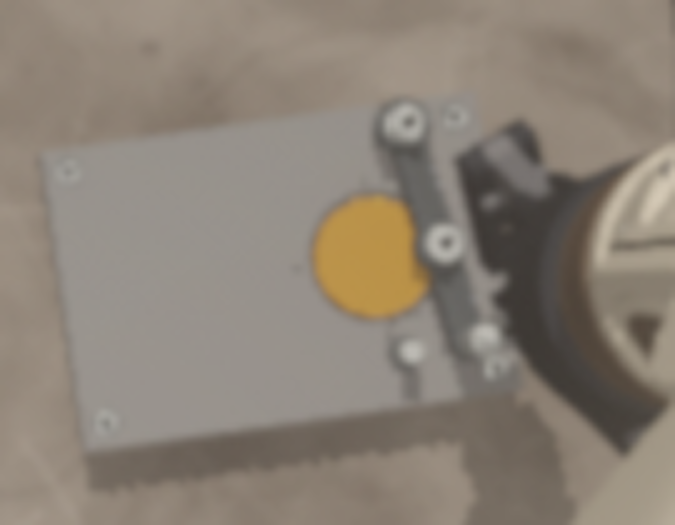

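The arm is swinging with 2.5 N on the finger: the bush is at (443,243), over the blank's edge zone, and the pin at (410,350) isn't reached yet. I'll go on gently.

Call:
send_rows(moves=[[[-3,0,0],[0,0,0],0],[[-5,0,0],[0,0,0],0],[[-7,-1,0],[0,0,0],0],[[-8,-1,0],[0,0,0],0],[[-9,-1,0],[0,0,0],0],[[-9,-1,0],[0,0,0],0]])

```text
clock: 8.3
eef_pos: [0.4622, -0.3523, 0.111]
tool_rot: [0.865, -0.501, -0.005, -0.001]
ft_force: [1.8, -0.9, -0.3]
grip_width: -0.0002
```

Call:
send_rows(moves=[[[-1,0,0],[0,0,0],0],[[-2,0,0],[0,0,0],0],[[-2.5,0,0],[0,0,0],0],[[-2.5,0,0],[0,0,0],0]])

```text
clock: 8.63
eef_pos: [0.4613, -0.3505, 0.1111]
tool_rot: [0.865, -0.501, -0.005, -0.001]
ft_force: [2.6, -1.3, -2.0]
grip_width: 0.0001
```

Call:
send_rows(moves=[[[-0.7,0,0],[0,0,0],0],[[-1.4,0,0],[0,0,0],0],[[-1.4,0,0],[0,0,0],0]])

```text
clock: 8.88
eef_pos: [0.4612, -0.3502, 0.1113]
tool_rot: [0.865, -0.502, -0.003, -0.001]
ft_force: [3.3, -4.4, -2.6]
grip_width: 0.0003
```

```bash
python3 -c "
from h import *
o,R=st()
q=np.load('jig.npy');p=j2w((.05,-.037),q);print(tool([*p,.041]))"
```

```text
t 8.88 j [-0.65  0.55 -0.07  0.97  0.   -2.74] p [ 0.4612 -0.3502  0.1113] xang -60.2 zax [-0.005  0.005 -1.   ] F [ 3.3 -4.4 -2.6] g 0.00028696500276410435
[-16.   -1.6  70.4]
```

Force is building with no motion, at the predicted stop distance. One more small press to confirm.

Call:
send_rows(moves=[[[-1.5,0,0],[0,0,0],0],[[-2.5,0,0],[0,0,0],0],[[-2.5,0,0],[0,0,0],0]])

```text
clock: 9.13
eef_pos: [0.461, -0.3498, 0.1114]
tool_rot: [0.865, -0.502, -0.001, 0.001]
ft_force: [5.4, -6.7, -5.9]
grip_width: 0.0001
```

Call:
send_rows(moves=[[[5,0,0],[0,0,0],0],[[14,0,0],[0,0,0],0],[[16,0,-35],[0,0,0],0],[[16,0,-75],[0,0,0],0],[[-20,-15,-80],[0,0,0],0],[[-60,-30,-80],[0,0,0],0],[[-100,-45,-80],[0,0,0],0],[[-120,-50,-80],[0,0,0],0],[[-120,-50,-80],[0,0,0],0]])

```text
clock: 9.88
eef_pos: [0.4419, -0.2161, 0.1909]
tool_rot: [0.866, -0.5, -0.005, 0.0]
ft_force: [0.1, 0.0, -0.5]
grip_width: 0.0
```

```bash
python3 -c "
from h import *
st();q=np.load('jig.npy')
im=camera('wrist')
for p,z in(((.05,.045),.036),((.05,-.037),.054),((.039,-.036),.032)):print(wpr([*j2w(p,q),z]))
cv2.imwrite('pics/w7.png',cv2.resize(im[0:200,150:410,::-1],None,fx=3,fy=3,interpolation=cv2.INTER_CUBIC))"
```

```text
t 9.88 j [-0.45  0.31 -0.21  1.06  0.   -2.55] p [ 0.4419 -0.2161  0.1909] xang -60.0 zax [-0.009  0.005 -1.   ] F [ 0.1  0.  -0.5] g 1.758396781245788e-05
[232.36394943  22.12732974]
[350.00668714  63.21631489]
[335.56875714  80.40502109]
```

View pics/w7.png

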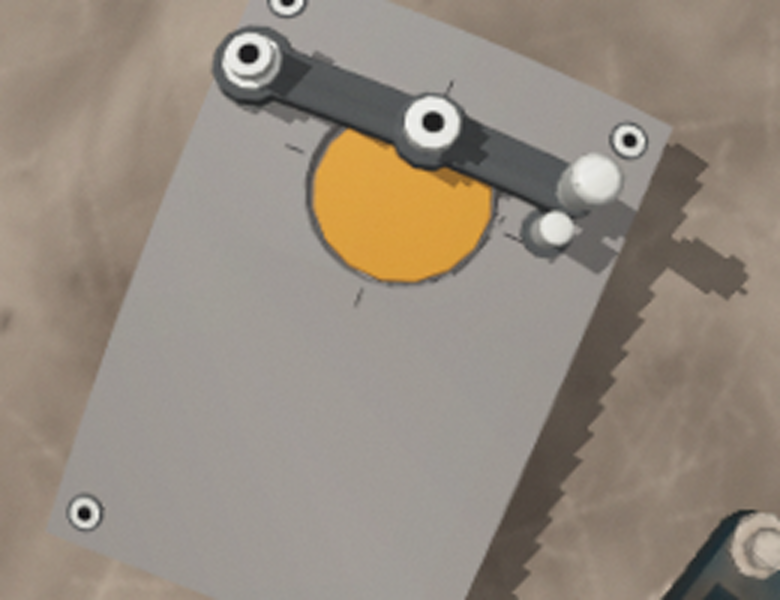

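The arm lies against the pin: bar and pin touch near (550,212). The post, pivot and pin are all offset equally from the angle-0 prediction. The blank is flat in the nest and the robot is clear.

```bash
python3 -c "
from workcell import *
print(order.job_done())"
```

```text
the job is handed in; nothing more can be done
None
```

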